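Load the air pump into its sprung cradle and swing the keeper over it

ROBOT

A 6-joint arm with a two-finger parallel gripper is mounted at the origin on the work surface. World frame = base frame: x ahead of the robot, y to its left, z up, the work surface at z = 0. Lengths are in mm, angles in rad, forces in N, time in s.
With the tool pointing down it reaches from about 425 to 950 mm from the base axis. Payload 3.5 kg.
Tool frame: the origin (TCP) lies between the finger pads; the fingertips stand 17 mm ahead of it and the grasp point (between the pads) lies 2 mm behind it; z points along the fingers, y is the line along which they close (so a half turn about z gives the same grasp; the last joint's range is limited). The gripper opens to 85 mm and grips with 20 to 120 N. Pads are 22 mm wide; open, the fingers measure 114 mm over their backs; the gripper's body (76 mm by 85 mm) begins 54 mm behind the grasp point. The pads swing forward as they close: fully open they stand 13 mm farther back than shut.
Start: joints at [-1.422, 0.286, 1.577, -0, 1.279, -0.15], TCP at [198.726, -645.069, 248.325] pointing down, gripper open.
Joint ranges: [-2.77, 2.77], [-0.9, 2.22], [0.21, 2.48], [-1.53, 4.67], [0.24, 2.81], [-2.84, 2.84]. Speed limits (rad/s): [2.79, 2.79, 3.14, 3.14, 3.14, 3.14].

INTERFACE

Orientations are given as a unit quaternion [x, y, z, w].
In Python, from workcell import manip, viewer gives the robot as it stands.
- The arm moves only by the shell command python3 -m jog 'ROWS' [FORCE]. ROWS is JSON, a list of rows, each an object of numbers: "x", "y", "z": the shift along the tool's x, y, z normalised to -1 to 1, where 1 is 0.5 m; "ax", "ay", "az": the turn, a rotation vector about the tool's x, y, z normalised to -1 to 1, where 1 is 30 degrees; "hand": the gripper's target within -1 to 1 (fully open at 1, half-way at 0, shut at -1). A call has 1 to 20 rows; each row is the pose to reach, as a shift and turn from the pose commanded when the call began, along the tool's axes at that moment; what a row does not reach only later rows make up. A row lasts 1/12 s, in which the tool goes at most 41.7 mm and 7.16 degrees, less where a joint would pass 70% of its speed; a pose out of reach is approached as far as the arm can. A call with a number of a shift or a turn outside -1 to 1 is refused whole. A call with a gripper value outside its range is refused whole. The fingers move at their own pace and stop on an object; FORCE is the grip in N (left out, the last holds). Time passes only in rows, so rows that repeat a pose let the fingers close. It gives the time, the measured TCP pose, the force, the opening and the grip force at its end, in the units of the state.
- manip.get_state(): the state, without advancing time (a new reading comes with each control period).
- viewer.camera(name): name is "scene" or "side" or "wrist"; returns a dict with "img" (420x560x3 uint8, red, green, blue), "intrinsics" (3x3 intrinsics, pixels), "k1" (the pictures are not rectified: a ray, as slopes to the right and down, at radius r is drawn at 1 + k1 r^2 times it, then the intrinsics apply), "eye" and "orientation" of the camera in the world; the wrist camera has in their place "hand_eye" (4x4, takes a point from camera to tool coordinates, whose origin is the TCP and whose axes are the flange's). Camera axes: x right, y down, z forward; pixel columns grow to the right and rows downward; lengths in mm; the calibration is good to about 2 mm. A picture is of the moment at which its call begins: read the wrist's pose just before it. There is no depth.
- manip.finish_job(): hands the job in; it is judged then, once.
The state is a dict: "time_s": time; "qpos": joint angles; "joint_velocities": joint speeds; "effort": joint torques, N m; "eef_pos": TCP position; "tool_rot": TCP orientation; "ft_force": force on the tool from outside, world axes, zero at the start; "moment": the same for the moment, N m; "gripper_width": finger opening in mm; "gripper_force": force on a finger pad.
Only numpy, scipy, OpenCV 4.12 (cv2) and the standard library are available. Lean on these libraries where they do the work, as an engineer would, in place of code of your own. Each camera call takes 0.05 s, during which the arm holds its last target. There are 200 camera calls.

TASK

Put the air pump into the sprung cradle on the grey plate: press the sprung carriage back far enough for the pump to go in, and let it sit flat, ribbed side up, clamped between the fixed stop and the carriage. Then turn the keeper so that its arm lies straight across the top of the pump, pointing at the index pillar on the other side, and leave the other things on the bench where they are.

Things in the scene. Friction and masses are not known exactly. Their poses are not given: they have to be found in the camera images.
- cradle: fixed grey plate, 8 mm thick, carrying the sprung cradle: x -80 to +110, y +-55 mm, with an ear out to y = +95 under the keeper. Origin on the bench, under the centre of the seated pump; z up, x runs along the seat from fixed stop to carriage. Low guide lips beside the seat: inner faces y = +-32, tops 14 mm above the bench. End bracket behind the carriage at x = 100 to 108, top 53 mm
- seat (a point): on top of the plate (8 mm above the bench), where the centre of the pump's underside lies when it is home; axes as the cradle's. 96 mm free between stop and carriage when the carriage is at rest
- stop_top (a point): fixed stop, a steel bar across the seat: this point is on its top edge, 28 mm above the bench, at mid width, on the face towards the seat (cradle x = -55 mm); bar 10 thick, 60 wide
- index_pillar (a point): top centre of the index pillar, a 12 mm square steel post at cradle x = -42, y = -46 mm, 54 mm above the bench
- carriage (a joint): travel of the sprung carriage, m: 0 at rest, grows as it is pressed back along the cradle's +x, at most 0.030; a spring returns it at once (5 N at rest, 8.5 N at 0.014, 12.5 N at 0.030). Reads 0.014 with the pump home
- carriage_face (a point): on the carriage's flat front face (looking to the cradle's -x), mid width, 68 mm above the bench, 2 mm below its top edge. The carriage is an upright steel plate 12 thick, 60 wide, reaching 10 to 70 mm above the bench; at rest its face is at cradle x = +41 mm
- keeper (a joint): angle of the keeper on its upright post (cradle x = -42, y = +66 mm), rad: 0 with its arm straight across the seat, pointing to the cradle's -y at the index pillar; grows as the arm swings clockwise from above, towards the cradle's -x, clear of the seat. Range -0.5 to 1.9, no stop or click at 0; friction (0.06 N m) holds it
- keeper_grip (a point): keeper's grip fin, top centre, on the pivot axis, 102 mm above the bench. Fin: black, upright, 12 thick, 44 long, centred on the axis and in line with the arm, from 70 to 102 mm above the bench. Site axes: arm points along -y, z up
- keeper_tip (a point): end of the keeper's steel arm, on its top face 70 mm above the bench, 85 mm from the pivot; arm 14 wide, 7 thick, underside 5 mm above the seated pump's top; it also reaches 20 mm past the pivot on the other side
- pump: the loose air pump: plain block, ribbed aluminium middle with plain grey end caps, 110 long (x) x 54 wide (y) x 50 mm high, 0.3 to 0.65 kg; origin at the centre of its underside, z up; starts flat on the bench. Both ends are alike, either may face the carriage; the ribbed side stays up
- multimeter: loose orange multimeter, 150 x 75 x 36 mm; bystander, leave it; origin at the centre of its underside
- tin: loose red tin, 80 diameter, 110 high mm; bystander, leave it; origin at the centre of its underside
- screwdriver: loose screwdriver, 190 long mm; bystander, leave it; origin at the centre of its underside
- tape: loose small white tape roll, 64 diameter, 18 high mm; bystander, leave it; origin at the centre of its underside
- board: loose circuit board with components, 90 x 75, 26 high mm; bystander, leave it; origin at the centre of its underside
- flask: loose green bottle, 60 diameter, 130 high mm; bystander, leave it; origin at the centre of its underside
- washer: loose steel washer, 56 diameter, 5 thick mm; bystander, leave it; origin at the centre of its underside
Things that resemble listed ones, but are neither listed nor needed, are in the scene too. Leave any pink look-alike of the cradle alone.

How it is judged (in metres and radians):
On the way:
1. the pump sits home between the fixed stop and the pressed-back carriage, flat on the plate (x of pump in the frame of cradle between -0.006 and 0.006 m and y of pump in the frame of cradle between -0.009 and 0.009 m and z of pump in the frame of cradle between 0.004 and 0.012 m and angle between the x axis of pump and the x axis of cradle, either way round below 0.12 rad and angle between pump's own z axis and vertical below 0.06 rad and value of joint carriage above 0.008 m), for 0.2 s.
At the end, for the whole second after the job is handed in: pump flat and right way up on the plate (4 mm, 0.06 rad), within 6 mm along and 9 mm across the seat and 0.12 rad of its direction, either end first, carriage held back at least 8 mm; keeper arm within 0.17 rad of straight across; at rest, released (all of step 1 and value of joint keeper between -0.17 and 0.17 rad and linear speed of pump below 0.02 m/s and velocity of joint keeper between -0.1 and 0.1 rad/s); the robot touches nothing.
It fails at once if a bystander (multimeter, tin, screwdriver, tape, board, flask, washer) is shifted more than 40 mm (distance of any of multimeter, tin, screwdriver, tape, board, flask, washer from where it was at the start of the episode above 0.04 m).
It also fails if it takes over 61 s, if anything falls off the work surface, if the arm or the gripper's body presses on something with over 40 N, if the wrist force passes 120 N, or if a joint passes its speed limit or range.

## Working session

There is one attempt and no reset: what is moved stays moved. The work goes in short steps, Python scripts to look and compute and a shell command to move; the robot and the scene stay as the last step left them, time stands still between calls to the robot, and variables do not carry over. Pictures are saved under pics/ and viewed, at most 10 in all, crops included, and the job is handed in when it is done.

```bash
mkdir -p pics; ls; cat > h.py <<'E'
import numpy as np, cv2
from scipy.spatial.transform import Rotation as R
from workcell import manip, viewer
def cam(n):
    s=manip.get_state(); c=viewer.camera(n); c['s']=s
    if n=='wrist':
        H=np.array(c['hand_eye']); Rt=R.from_quat(s['tool_rot']).as_matrix()
        c['C']=Rt@H[:3,3]+s['eef_pos']; c['Rm']=Rt@H[:3,:3]
    else:
        c['C']=np.array(c['eye']); o=np.array(c['orientation'])
        c['Rm']=R.from_quat(o).as_matrix() if o.size==4 else o.reshape(3,3)
    return c
def ray(c,u,v):
    K=np.array(c['intrinsics']); d=np.array([(u-K[0,2])/K[0,0],(v-K[1,2])/K[1,1]]); p=d.copy()
    for _ in range(30): p=d/(1+c['k1']*(p@p))
    return c['Rm']@np.array([p[0],p[1],1])
def at_z(c,u,v,z):
    r=ray(c,u,v); return c['C']+r*(z-c['C'][2])/r[2]
def proj(c,P):
    q=c['Rm'].T@(np.array(P)-c['C']); p=q[:2]/q[2]; p=p*(1+c['k1']*(p@p)); K=np.array(c['intrinsics'])
    return K[0,0]*p[0]+K[0,2],K[1,1]*p[1]+K[1,2]
def save(c,f,box=None,s=1):
    i=c['img'][:,:,::-1]
    if box: i=i[box[1]:box[3],box[0]:box[2]]
    cv2.imwrite('pics/'+f,cv2.resize(i,None,fx=s,fy=s,interpolation=cv2.INTER_CUBIC))
E
python3 - <<'E'
from h import *
import pickle
for n in ['scene','side','wrist']:
    c=cam(n); save(c,n+'0.png',s=1.4); pickle.dump(c,open(n+'0.pkl','wb'))
    print(n,c['C'],c['Rm'][:,2],c['k1'],c['intrinsics'])
print(c['s'])
E
```

```text
pics
scene [1224.93285943 -917.93507247 1145.43186613] [-0.44046872  0.60798474 -0.66056177] -0.12809119264395577 [[546.81619867   0.         274.19879573]
 [  0.         546.81619867 212.98316095]
 [  0.           0.           1.        ]]
side [-196.73526008 -727.45710105 1138.20110168] [ 0.48904326  0.52750057 -0.69467967] -0.11672610495511028 [[499.74720489   0.         268.93972684]
 [  0.         499.74720489 208.238587  ]
 [  0.           0.           1.        ]]
wrist [ 277.7861029  -619.73428603  371.00616393] [-0.31151811 -0.09364637 -0.94561452] -0.05059825548583013 [[296.9828789   0.        273.2318505]
 [  0.        296.9828789 207.0403719]
 [  0.          0.          1.       ]]
{'time_s': 0.1, 'qpos': array([-1.42200320e+00,  2.87091410e-01,  1.57802584e+00,  2.90001558e-05,
        1.27860161e+00, -1.49968561e-01]), 'joint_velocities': array([-0.00198349, -0.00146528, -0.00623068, -0.00036121, -0.00055523,
        0.00098298]), 'effort': array([ 1.17111045e-03, -4.07300591e+01, -2.93698722e+01, -1.21444664e-04,
        3.45877444e-03,  1.56107285e-05]), 'eef_pos': array([ 198.64907034, -644.52685099,  247.07848111]), 'tool_rot': array([ 9.88863479e-01,  1.48821669e-01,  1.45058324e-05, -1.06309316e-03]), 'ft_force': array([ 0.23349081, -0.06429912, -0.09798714]), 'moment': array([ 0.02082244,  0.04898763, -0.00329909]), 'gripper_force': 0.0, 'gripper_width': 85.54415801210743}
```

View pics/scene0.png

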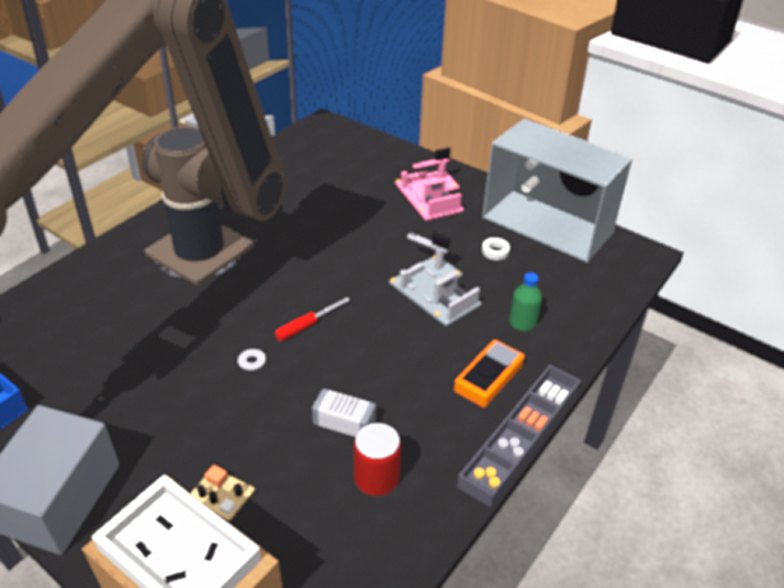

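View pics/side0.png

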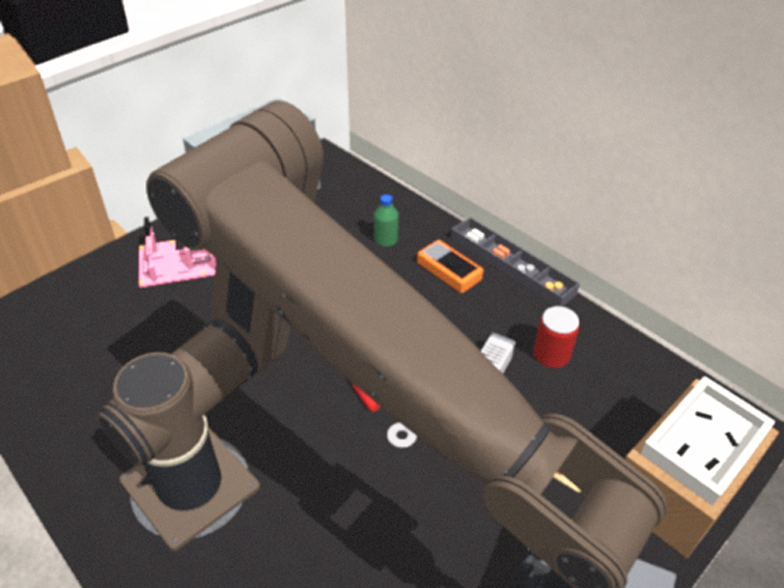

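The scene view (784×588, divide by 1.4 for camera pixels) shows the pump with ribs up at (344,412) and the grey cradle at (438,285). There is a pink look-alike at (430,190), which I leave alone, and the tin at (377,460) is close to the pump. I'll confirm both targets in one enlarged crop.

```bash
python3 - <<'E'
import pickle,cv2,numpy as np
c=pickle.load(open('scene0.pkl','rb')); i=c['img'][:,:,::-1]
a=cv2.resize(i[155:235,270:350],None,fx=7,fy=7,interpolation=cv2.INTER_CUBIC)
b=cv2.resize(i[270:350,215:295],None,fx=3,fy=3,interpolation=cv2.INTER_CUBIC)
o=np.zeros((560,800,3),np.uint8); o[:,:560]=a; o[:240,560:]=b
cv2.imwrite('pics/crop1.png',o)
E
```

```text
(no output)
```

View pics/crop1.png

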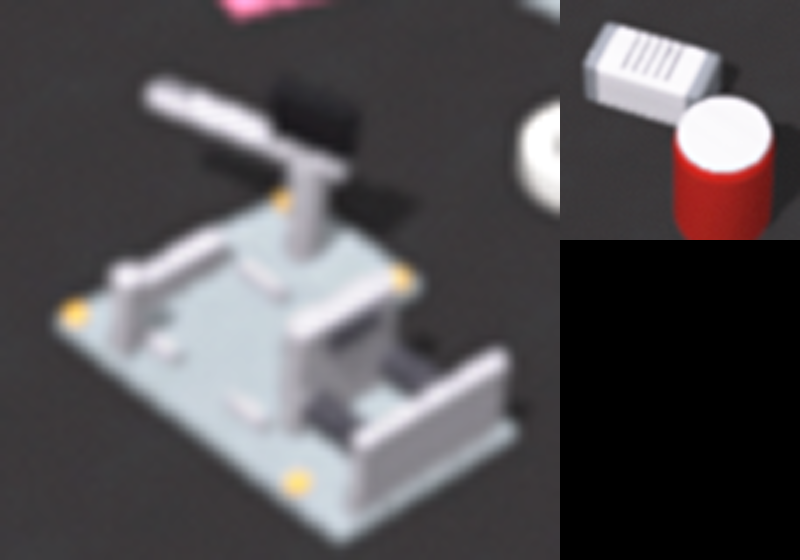

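```bash
cat > fit.py <<'E'
from h import *
from scipy.optimize import least_squares
def fit(c,L,P,x0,W=None):
    L=np.array(L,float);P=np.array(P,float)
    def T(p): return np.c_[L[:,:2]@np.array([[np.cos(p[2]),np.sin(p[2])],[-np.sin(p[2]),np.cos(p[2])]])+p[:2],L[:,2]]
    f=lambda p:(np.array([proj(c,q) for q in T(p)])-P).ravel()
    b=None
    for y in np.arange(-3.1,3.1,.5):
        r=least_squares(f,[x0[0],x0[1],y],loss='soft_l1')
        if b is None or r.cost<b.cost:b=r
    print('pose',b.x.round(2),'res',f(b.x).reshape(-1,2).round(1).tolist()); return b.x
E
python3 - <<'E'
from fit import *
import pickle
c=pickle.load(open('scene0.pkl','rb'))
a=lambda u,v:(270+u/7-.4,155+v/7-.4)
b=lambda u,v:(215+(u-560)/3-.3,270+v/3-.3)
P=[a(57,320),a(338,540),a(518,430),a(127,270),a(150,92)]
L=[(-80,-55,8),(110,-55,8),(110,55,8),(-42,-46,54)]
x0=at_z(c,*a(260,320),8)
cr=fit(c,L,P[:4],x0)
print('tip world',at_z(c,*P[4],70))
Q=[b(607,22),b(720,52),b(690,92),b(590,68)]
pm=fit(c,[(-55,27,50),(55,27,50),(55,-27,50),(-55,-27,50)],Q,at_z(c,*Q[0],50))
for q in Q: print(at_z(c,*q,50).round(0))
for n,u,v in [('tin top',377,440),('flask',525,325),('meter',490,372),('tape',496,250),('washer',251,359)]: print(n,at_z(c,u/1.4,v/1.4,110 if n[0:2]=='ti' and n!='tape' and n[2]=='n' else 10).round(0))
E
```

```text
pose [527.13 222.42  -6.51] res [[-0.1, -0.3], [0.1, -0.4], [-0.3, 0.3], [0.2, 0.5]]
tip world [415.65572953 286.44832747  70.        ]
pose [ 617.35 -197.78    6.62] res [[-0.8, -0.2], [0.6, -0.1], [4.1, 1.6], [-2.5, -0.9]]
[ 559. -190.   50.]
[ 659. -155.   50.]
[ 667. -207.   50.]
[ 582. -240.   50.]
tin top [ 745. -263.  110.]
flask [763. 247.  10.]
meter [775.  79.  10.]
tape [575. 439.  10.]
washer [ 367. -194.   10.]
```

Plate and pillar residuals are under 0.5 px. That puts the cradle at (527,222) with yaw −0.227, and the keeper at about 1.22 rad with its tip 85 mm from the pivot. The pump is near (617,−198) with yaw about 0.34. Next I move above the pump and refine from the wrist camera.

```bash
python3 -m jog '[{"x":1,"y":-0.6,"hand":1},{"x":1,"y":-0.6},{"x":1,"y":-0.6},{"x":1,"y":-0.6},{"x":1,"y":-0.6},{"x":1,"y":-0.6},{"x":1,"y":-0.6},{"x":1,"y":-0.6},{"x":1,"y":-0.6},{"x":1,"y":-0.6},{"x":1,"y":-0.6},{"x":1,"y":-0.6},{"x":1,"y":-0.6},{"x":1,"y":-0.6},{"x":1,"y":-0.6},{"x":1,"y":-0.6},{"x":1,"y":-0.6}]' 60
python3 - <<'E'
from h import *
import pickle
c=cam('wrist'); save(c,'w1.png',s=1.4); pickle.dump(c,open('w1.pkl','wb')); print(c['s']['qpos'].round(3))
E
```

```text
[-1.422  0.287  1.578  0.     1.279 -0.15 ]invalid input
```

View pics/w1.png

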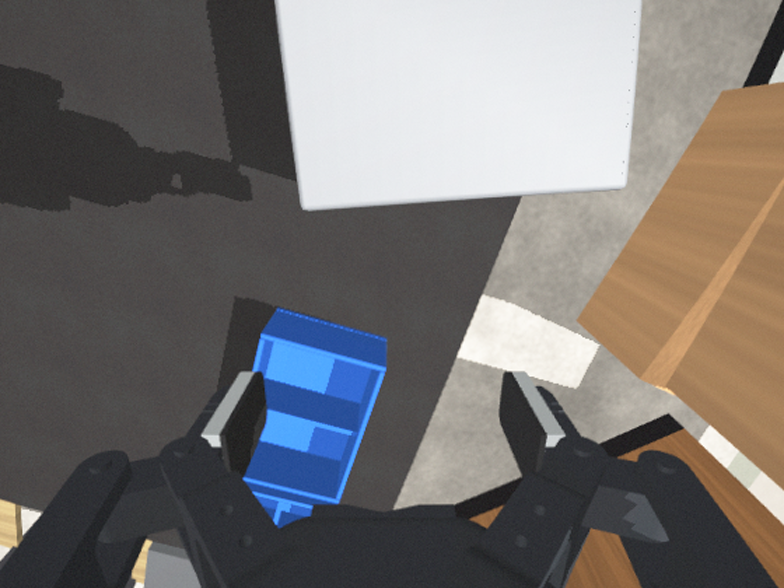

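The picture shows only the start pose: the call was refused and the arm did not move. A tall light-grey box stands ahead at about (460,100), so I will raise the tool before crossing.

```bash
python3 -m jog '[{"x":0,"y":0,"z":-0.3,"ax":0,"ay":0,"az":0,"hand":1},{"x":0,"y":0,"z":-0.3,"ax":0,"ay":0,"az":0,"hand":1},{"x":0,"y":0,"z":-0.3,"ax":0,"ay":0,"az":0,"hand":1},{"x":0,"y":0,"z":-0.3,"ax":0,"ay":0,"az":0,"hand":1}]' 60
```

```text
time_s: 0.53
eef_pos: [198.9, -645.6, 404.1]
tool_rot: [0.989, 0.149, -0.0, 0.003]
ft_force: [0.4, -0.1, 1.0]
gripper_width: 85.5
gripper_force: 0.0
```

```bash
python3 -m jog '[{"x":1,"y":-0.6,"z":0,"ax":0,"ay":0,"az":0,"hand":1},{"x":1,"y":-0.6,"z":0,"ax":0,"ay":0,"az":0,"hand":1},{"x":1,"y":-0.6,"z":0,"ax":0,"ay":0,"az":0,"hand":1},{"x":1,"y":-0.6,"z":0,"ax":0,"ay":0,"az":0,"hand":1},{"x":1,"y":-0.6,"z":0,"ax":0,"ay":0,"az":0,"hand":1},{"x":1,"y":-0.6,"z":0,"ax":0,"ay":0,"az":0,"hand":1},{"x":1,"y":-0.6,"z":0,"ax":0,"ay":0,"az":0,"hand":1},{"x":1,"y":-0.6,"z":0,"ax":0,"ay":0,"az":0,"hand":1},{"x":1,"y":-0.6,"z":0,"ax":0,"ay":0,"az":0,"hand":1},{"x":1,"y":-0.6,"z":0,"ax":0,"ay":0,"az":0,"hand":1},{"x":1,"y":-0.6,"z":0,"ax":0,"ay":0,"az":0,"hand":1},{"x":1,"y":-0.6,"z":0.3,"ax":0,"ay":0,"az":0,"hand":1},{"x":1,"y":-0.6,"z":0.3,"ax":0,"ay":0,"az":0,"hand":1},{"x":1,"y":-0.6,"z":0.3,"ax":0,"ay":0,"az":0,"hand":1},{"x":1,"y":-0.6,"z":0.4,"ax":0,"ay":0,"az":0,"hand":1},{"x":1,"y":-0.6,"z":0.4,"ax":0,"ay":0,"az":0,"hand":1},{"x":1,"y":-0.6,"z":0.4,"ax":0,"ay":0,"az":0,"hand":1},{"x":1,"y":-0.6,"z":0.4,"ax":0,"ay":0,"az":0,"hand":1}]'
python3 - <<'E'
from h import *
import pickle
c=cam('wrist'); save(c,'w2.png',s=1.4); pickle.dump(c,open('w2.pkl','wb')); print(c['s']['qpos'].round(3))
E
```

```text
time_s: 2.03
eef_pos: [585.3, -207.2, 189.6]
tool_rot: [0.989, 0.15, -0.006, -0.005]
ft_force: [0.4, 0.4, -0.9]
gripper_width: 85.1
gripper_force: 0.0
[-5.040e-01  2.290e-01  1.757e+00  1.000e-03  1.170e+00  7.650e-01]
```

View pics/w2.png

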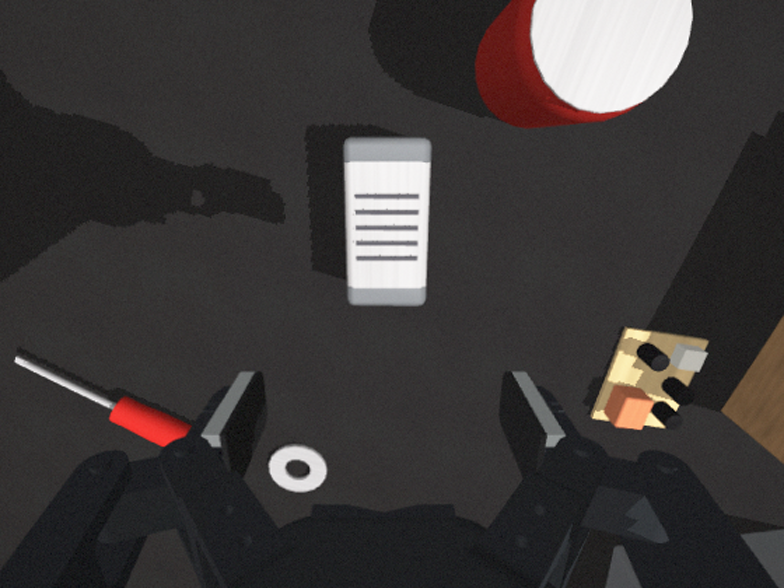

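The pump is clear at (388,222), with top corners near (344,138), (432,138), (426,305) and (348,305), and the tin is at (605,60). Now I fit its pose.

```bash
python3 - <<'E'
from fit import *
import pickle
c=pickle.load(open('w2.pkl','rb')); s=c['s']
print(s['eef_pos'],c['C'],s['joint_velocities'].round(3))
Q=np.array([(344,138),(432,138),(426,305),(348,305)])/1.4
W=[at_z(c,*q,50)[:2] for q in Q]; print(np.round(W,1),[round(np.linalg.norm(W[i]-W[(i+1)%4]),1) for i in range(4)])
p=fit(c,[(55,27,50),(55,-27,50),(-55,-27,50),(-55,27,50)],Q,np.mean(W,0))
R_=R.from_quat(s['tool_rot']).as_matrix()
d=R_.T@(np.r_[p[:2],36]-s['eef_pos']); print('shift',d, d/500,'x-axis yaw',np.arctan2(R_[1,0],R_[0,0]),R_[:,2])
E
```

```text
[ 585.27728308 -207.20505624  189.60641737] [ 665.91712446 -182.92017267  312.66058738] [-0.035 -0.064 -0.073 -0.025  0.072 -0.026]
[[ 660.9 -157.2]
 [ 676.6 -207.4]
 [ 574.3 -239.1]
 [ 558.3 -188.6]] [np.float64(52.6), np.float64(107.1), np.float64(53.0), np.float64(107.3)]
pose [ 6.1687e+02 -1.9828e+02  3.0000e-01] res [[-0.9, -1.0], [0.9, -0.8], [0.5, 2.2], [-0.4, 1.9]]
shift [ 34.34041587   2.57834461 153.25441869] [0.06868083 0.00515669 0.30650884] x-axis yaw 0.30133490324482987 [-0.01279424  0.00778599 -0.99988784]
```

```bash
python3 -m jog '[{"x":0.064,"y":0,"z":0.2,"ax":0,"ay":0,"az":0,"hand":1},{"x":0.064,"y":0,"z":0.2,"ax":0,"ay":0,"az":0,"hand":1},{"x":0.064,"y":0,"z":0.2,"ax":0,"ay":0,"az":0,"hand":1},{"x":0.064,"y":0,"z":0.2,"ax":0,"ay":0,"az":0,"hand":1},{"x":0.064,"y":0,"z":0.2,"ax":0,"ay":0,"az":0,"hand":1},{"x":0.064,"y":0,"z":0.2,"ax":0,"ay":0,"az":0,"hand":1}]'
python3 -c "
from h import *
s=manip.get_state();M=R.from_quat(s['tool_rot']).as_matrix();print(s['eef_pos'],M[:,2],np.arctan2(M[1,0],M[0,0]),M.T@(np.array([617,-198.2,36])-s['eef_pos']))"
```

```text
time_s: 2.58
eef_pos: [620.5, -203.5, 102.3]
tool_rot: [0.989, 0.149, 0.002, 0.002]
ft_force: [-0.1, -0.0, 1.0]
gripper_width: 85.6
gripper_force: 0.0
[ 620.45589231 -203.50705222  102.27819503] [ 0.00498268 -0.00285655 -0.99998351] 0.29815971177103573 [-2.00444979 -6.36600875 66.24472239]
```

```bash
python3 -m jog '[{"x":-0.004,"y":-0.012,"z":0.06,"ax":0,"ay":0,"az":0,"hand":1},{"x":-0.004,"y":-0.012,"z":0.124,"ax":0,"ay":0,"az":0,"hand":1},{"x":-0.004,"y":-0.012,"z":0.124,"ax":0,"ay":0,"az":0,"hand":1},{"x":-0.004,"y":-0.012,"z":0.124,"ax":0,"ay":0,"az":0,"hand":1},{"x":-0.004,"y":-0.012,"z":0.124,"ax":0,"ay":0,"az":0,"hand":-1},{"x":-0.004,"y":-0.012,"z":0.124,"ax":0,"ay":0,"az":0,"hand":-1},{"x":-0.004,"y":-0.012,"z":0.124,"ax":0,"ay":0,"az":0,"hand":-1},{"x":-0.004,"y":-0.012,"z":0.124,"ax":0,"ay":0,"az":0,"hand":-1},{"x":-0.004,"y":-0.012,"z":0.124,"ax":0,"ay":0,"az":0,"hand":-1},{"x":-0.004,"y":-0.012,"z":0.124,"ax":0,"ay":0,"az":0,"hand":-1}]' 70
```

```text
time_s: 3.42
eef_pos: [617.5, -198.0, 40.1]
tool_rot: [0.989, 0.149, 0.003, 0.002]
ft_force: [-0.3, -1.4, 7.3]
gripper_width: 52.9
gripper_force: 77.4
```

```bash
python3 -m jog '[{"x":0,"y":0,"z":-0.08,"ax":0,"ay":0,"az":0,"hand":-1},{"x":0,"y":0,"z":-0.16,"ax":0,"ay":0,"az":0,"hand":-1},{"x":0,"y":0,"z":-0.24,"ax":0,"ay":0,"az":0,"hand":-1},{"x":0,"y":0,"z":-0.31,"ax":0,"ay":0,"az":0,"hand":-1},{"x":-0.115,"y":-0.967,"z":-0.31,"ax":0,"ay":0,"az":1,"hand":-1},{"x":-0.115,"y":-0.967,"z":-0.31,"ax":0,"ay":0,"az":1,"hand":-1},{"x":-0.115,"y":-0.967,"z":-0.31,"ax":0,"ay":0,"az":1,"hand":-1},{"x":-0.115,"y":-0.967,"z":-0.31,"ax":0,"ay":0,"az":1,"hand":-1},{"x":-0.115,"y":-0.967,"z":-0.31,"ax":0,"ay":0,"az":1,"hand":-1},{"x":-0.115,"y":-0.967,"z":-0.31,"ax":0,"ay":0,"az":1,"hand":-1},{"x":-0.115,"y":-0.967,"z":-0.31,"ax":0,"ay":0,"az":1,"hand":-1},{"x":-0.115,"y":-0.967,"z":-0.31,"ax":0,"ay":0,"az":1,"hand":-1},{"x":-0.115,"y":-0.967,"z":-0.31,"ax":0,"ay":0,"az":1,"hand":-1},{"x":-0.115,"y":-0.967,"z":-0.31,"ax":0,"ay":0,"az":1,"hand":-1},{"x":-0.115,"y":-0.967,"z":-0.31,"ax":0,"ay":0,"az":1,"hand":-1},{"x":-0.115,"y":-0.967,"z":-0.31,"ax":0,"ay":0,"az":1,"hand":-1},{"x":-0.115,"y":-0.967,"z":-0.31,"ax":0,"ay":0,"az":1,"hand":-1},{"x":-0.115,"y":-0.967,"z":-0.31,"ax":0,"ay":0,"az":1,"hand":-1},{"x":-0.115,"y":-0.967,"z":-0.31,"ax":0,"ay":0,"az":1,"hand":-1},{"x":-0.115,"y":-0.967,"z":-0.31,"ax":0,"ay":0,"az":1,"hand":-1}]'
python3 - <<'E'
from h import *
import pickle
c=cam('wrist'); c=cam('wrist'); save(c,'w3.png',s=1.4); pickle.dump(c,open('w3.pkl','wb')); s=c['s'];M=R.from_quat(s['tool_rot']).as_matrix();print(s['eef_pos'],M[:,2],np.arctan2(M[1,0],M[0,0]),s['qpos'].round(2),s['gripper_width'],s['joint_velocities'].round(2))
E
```

```text
time_s: 5.08
eef_pos: [418.1, 247.7, 191.2]
tool_rot: [0.994, -0.113, -0.0, 0.0]
ft_force: [-0.1, 0.0, -4.0]
gripper_width: 53.0
gripper_force: 76.4
[418.28270123 247.55786851 191.23311959] [-1.80997216e-04 -3.35298944e-04 -9.99999927e-01] -0.22655608229786028 [ 0.33 -0.08  2.08 -0.    1.14  2.12] 52.61311119543258 [-0.01  0.   -0.    0.    0.    0.  ]
```

View pics/w3.png

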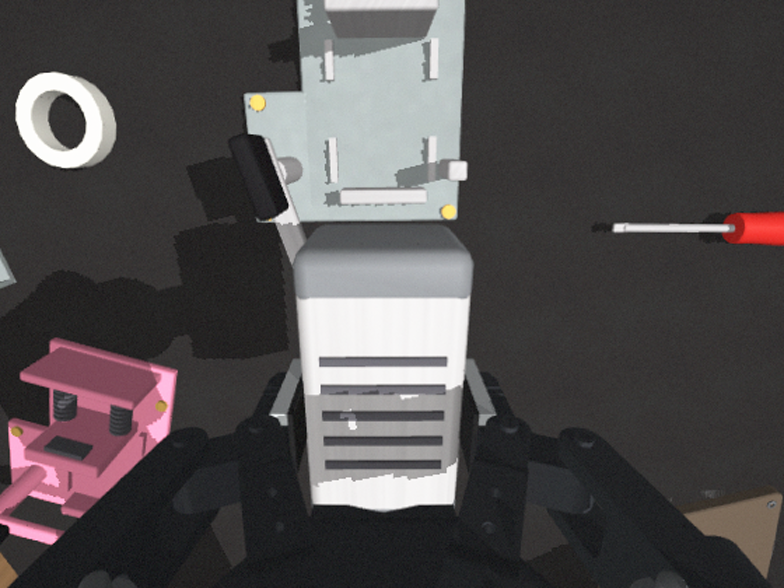

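The pump is held square, with ribs level across (383,415). The cradle is ahead: plate corner (459,219), stop top edge (341–426,190), pillar top (458,170), fin near (258,178). I check the fit against these.

```bash
python3 - <<'E'
from fit import *
import pickle
c=pickle.load(open('w3.pkl','rb'))
L=[(-80,-55,8),(-55,30,28),(-55,-30,28),(-42,-46,54)]
P=np.array([(459,219),(341,189),(426,191),(458,170)])/1.4
p=fit(c,L,P,(527,222))
q=np.array([527.13,222.42,-.227])
for nm,pp in (('wrist',p),('scene',q)):
  a=pp[2];M=np.array([[np.cos(a),-np.sin(a)],[np.sin(a),np.cos(a)]])
  print(nm,[ (np.array(proj(c,np.r_[M@np.array(l[:2])+pp[:2],l[2]]))*1.4).round(0).tolist() for l in L+[(-42,66,102),(-80,55,8),(41,30,70),(41,-30,70),(0,32,14),(0,-32,14)]])
s=c['s'];T=R.from_quat(s['tool_rot']).as_matrix()
# pump top edges in tool: centre-line check at z of top
for u,v in [(300,300),(470,300),(314,500),(455,500)]: print('pump',(T.T@(at_z(c,u/1.4,v/1.4,201)-s['eef_pos'])).round(1))
save(c,'c3.png',(150,0,370,165),3.6)
E
```

```text
pose [526.51 223.11   6.07] res [[-0.6, 0.5], [-1.4, 0.6], [1.2, -2.0], [0.5, 0.0]]
wrist [[458.0, 220.0], [339.0, 190.0], [428.0, 188.0], [459.0, 170.0], [251.0, 180.0], [310.0, 222.0], [322.0, 10.0], [438.0, 7.0], [334.0, 105.0], [430.0, 103.0]]
scene [[457.0, 220.0], [338.0, 188.0], [427.0, 188.0], [458.0, 170.0], [251.0, 176.0], [308.0, 220.0], [325.0, 7.0], [441.0, 7.0], [335.0, 102.0], [430.0, 103.0]]
pump [ 40.3 -24.3  -9.8]
pump [40.3 25.5 -9.8]
pump [-36.1 -24.6  -9.8]
pump [-36.1  25.8  -9.8]
```

View pics/c3.png

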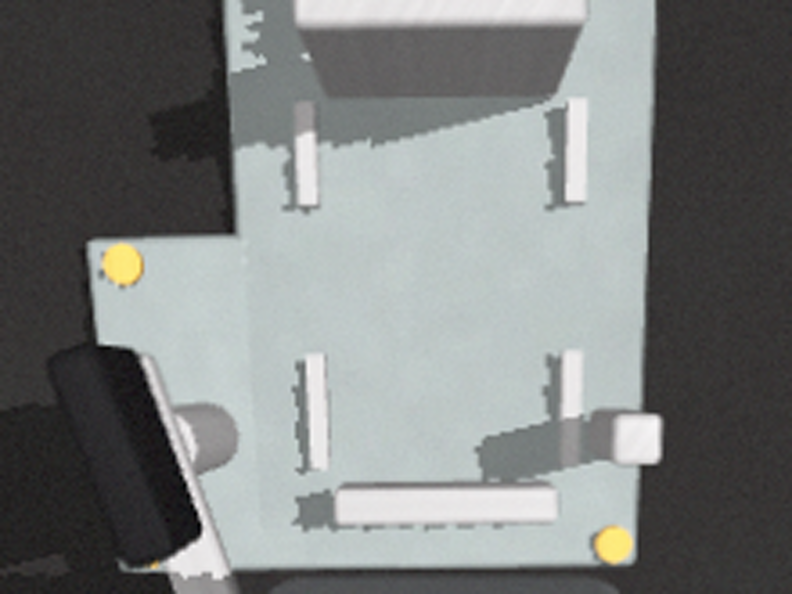

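The close crop confirms the real grey cradle: stop edge (338–556,486), pillar top (637,439), lips, carriage top edge (300–583,25), fin at (115,455), and nothing in the seat. I refit with all of these.

```bash
python3 - <<'E'
from fit import *
import pickle
c=pickle.load(open('w3.pkl','rb'))
L=[(-80,-55,8),(-55,30,28),(-55,-30,28),(-42,-46,54),(41,30,70),(41,-30,70)]
P=[(150+u/3.6-.3,v/3.6-.3) for u,v in [(637,566),(337,485),(558,487),(638,439),(297,24),(585,24)]]
p=fit(c,L,P,(527,222)); a=p[2];M=np.array([[np.cos(a),-np.sin(a)],[np.sin(a),np.cos(a)]])
for (u,v) in [(327,468),(319,209),(563,350),(566,205)]: print('lip',(M.T@(at_z(c,150+u/3.6-.3,v/3.6-.3,14)[:2]-p[:2])).round(1))
print('pivot',M@[-42,66]+p[:2],'yaw',(a+np.pi)%(2*np.pi)-np.pi)
s=c['s'];T=R.from_quat(s['tool_rot']).as_matrix()
for x in (-20,6,0): 
  w=np.r_[M@[x,0]+p[:2],78]; print(x,w.round(1),(T.T@(w-s['eef_pos'])).round(1))
E
```

```text
pose [526.55 222.94   6.06] res [[-0.1, 0.4], [-1.6, 0.8], [0.4, -0.3], [0.4, 0.3], [-1.3, -0.0], [1.7, -0.8]]
lip [-50.9  32.4]
lip [14.3 31.9]
lip [-20.7 -31.6]
lip [ 14.8 -31.5]
pivot [499.86771848 296.48251468] yaw -0.21866621947470932
-20 [507.  227.3  78. ] [ 91.   -0.2 113.2]
6 [532.4 221.6  78. ] [117.   -0.4 113.2]
0 [526.6 222.9  78. ] [111.   -0.4 113.2]
```

```bash
python3 -m jog '[{"x":0.08,"y":-0.002,"z":0,"ax":0,"ay":0,"az":0,"hand":-1},{"x":0.182,"y":-0.002,"z":0,"ax":0,"ay":0,"az":0,"hand":-1},{"x":0.182,"y":-0.002,"z":0,"ax":0,"ay":0,"az":0,"hand":-1},{"x":0.182,"y":-0.002,"z":0.08,"ax":0,"ay":0,"az":0,"hand":-1},{"x":0.182,"y":-0.002,"z":0.16,"ax":0,"ay":0,"az":0,"hand":-1},{"x":0.182,"y":-0.002,"z":0.21,"ax":0,"ay":0,"az":0,"hand":-1},{"x":0.182,"y":-0.002,"z":0.236,"ax":0,"ay":0,"az":0,"hand":-1},{"x":0.182,"y":-0.002,"z":0.236,"ax":0,"ay":0,"az":0,"hand":-1},{"x":0.182,"y":-0.002,"z":0.236,"ax":0,"ay":0,"az":0,"hand":-1},{"x":0.182,"y":-0.002,"z":0.236,"ax":0,"ay":0,"az":0,"hand":-1}]' 90
python3 - <<'E'
from h import *
c=cam('wrist'); save(c,'w4.png',s=1.4)
E
```

```text
time_s: 6.02
eef_pos: [508.6, 229.4, 75.6]
tool_rot: [0.994, -0.112, 0.002, -0.001]
ft_force: [1.1, -0.3, -3.1]
gripper_width: 52.4
gripper_force: 100.0
```

View pics/w4.png

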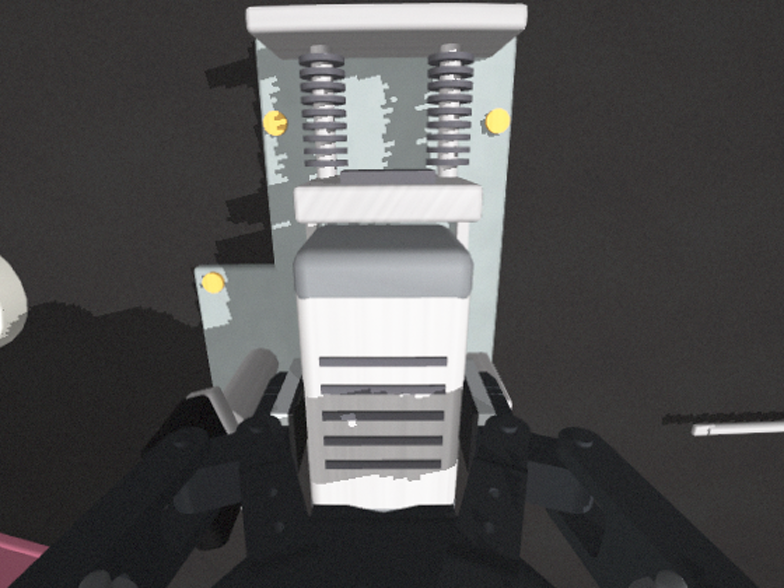

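The pump end (383,228) sits squarely in front of the carriage face (388,220), clear of it, and nothing is being touched. Press it back.

```bash
python3 -m jog '[{"x":0.015,"y":0,"z":0,"ax":0,"ay":0,"az":0,"hand":-1},{"x":0.03,"y":0,"z":0,"ax":0,"ay":0,"az":0,"hand":-1},{"x":0.045,"y":0,"z":0,"ax":0,"ay":0,"az":0,"hand":-1},{"x":0.056,"y":0,"z":0,"ax":0,"ay":0,"az":0,"hand":-1},{"x":0.056,"y":0,"z":0,"ax":0,"ay":0,"az":0,"hand":-1},{"x":0.056,"y":0,"z":0,"ax":0,"ay":0,"az":0,"hand":-1},{"x":0.056,"y":0,"z":0,"ax":0,"ay":0,"az":0,"hand":-1}]'
python3 -c "
from h import *
s=manip.get_state();M=R.from_quat(s['tool_rot']).as_matrix();a=-.2187;C=np.array([[np.cos(a),np.sin(a)],[-np.sin(a),np.cos(a)]]);print(C@(s['eef_pos'][:2]-[526.55,222.94]),s['eef_pos'],M[:,2],C@s['ft_force'][:2],s['ft_force'][2],s['moment'])"
```

```text
time_s: 6.65
eef_pos: [532.3, 224.0, 74.1]
tool_rot: [0.994, -0.112, -0.003, -0.0]
ft_force: [-8.7, 2.6, 1.8]
gripper_width: 52.5
gripper_force: 100.5
[5.35614064 2.29679914] [532.27687442 224.02001771  74.09061221] [-0.00602894  0.00107648 -0.99998125] [-9.06024502  0.66300708] 1.8206400487849788 [0.52060923 1.23705158 0.2272148 ]
```

```bash
python3 -m jog '[{"x":0.01,"y":0.003,"z":0,"ax":0,"ay":0,"az":0,"hand":-1},{"x":0.01,"y":0.003,"z":0,"ax":0,"ay":0,"az":0,"hand":-1},{"x":0.01,"y":0.003,"z":0.01,"ax":0,"ay":0,"az":0,"hand":-1},{"x":0.01,"y":0.003,"z":0.02,"ax":0,"ay":0,"az":0,"hand":-1},{"x":0.01,"y":0.003,"z":0.03,"ax":0,"ay":0,"az":0,"hand":-1},{"x":0.01,"y":0.003,"z":0.036,"ax":0,"ay":0,"az":0,"hand":-1},{"x":0.01,"y":0.003,"z":0.036,"ax":0,"ay":0,"az":0,"hand":-1},{"x":0.01,"y":0.003,"z":0.036,"ax":0,"ay":0,"az":0,"hand":-1}]'
python3 -c "
from h import *
s=manip.get_state();M=R.from_quat(s['tool_rot']).as_matrix();a=-.2187;C=np.array([[np.cos(a),np.sin(a)],[-np.sin(a),np.cos(a)]]);print(C@(s['eef_pos'][:2]-[526.55,222.94]),s['eef_pos'],M[:,2],C@s['ft_force'][:2],s['ft_force'][2],s['moment'])"
```

```text
time_s: 7.32
eef_pos: [535.6, 221.6, 55.1]
tool_rot: [0.994, -0.111, -0.004, 0.0]
ft_force: [-9.5, 4.0, -1.0]
gripper_width: 52.3
gripper_force: 100.5
[9.12299421 0.62634457] [535.59157964 221.57209337  55.07410347] [-8.57641397e-03  8.26612664e-04 -9.99962880e-01] [-10.10782751   1.80276136] -0.9912354569656034 [0.62797968 1.31428387 0.29496268]
```

```bash
python3 -m jog '[{"x":0,"y":0,"z":0.008,"ax":0,"ay":0,"az":0,"hand":-1},{"x":0,"y":0,"z":0.014,"ax":0,"ay":0,"az":0,"hand":-1},{"x":0,"y":0,"z":0.016,"ax":0,"ay":0,"az":0,"hand":-1},{"x":0,"y":0,"z":0.016,"ax":0,"ay":0,"az":0,"hand":-1},{"x":0,"y":0,"z":0.016,"ax":0,"ay":0,"az":0,"hand":-1}]'
python3 -c "
from h import *
s=manip.get_state();M=R.from_quat(s['tool_rot']).as_matrix();a=-.2187;C=np.array([[np.cos(a),np.sin(a)],[-np.sin(a),np.cos(a)]]);print(C@(s['eef_pos'][:2]-[526.55,222.94]),s['eef_pos'],M[:,2],C@s['ft_force'][:2],s['ft_force'][2],s['moment'])"
```

```text
time_s: 7.73
eef_pos: [536.3, 221.5, 48.4]
tool_rot: [0.994, -0.111, -0.004, 0.0]
ft_force: [-11.8, 3.9, 4.8]
gripper_width: 52.3
gripper_force: 100.9
[9.83609196 0.75587276] [536.31579417 221.54382201  48.42204444] [-7.22357720e-03  5.18753893e-04 -9.99973775e-01] [-12.37341069   1.2344828 ] 4.812622105276069 [0.39948811 1.4998122  0.23737941]
```

```bash
python3 -m jog '[{"x":-0.008,"y":0,"z":0,"ax":0,"ay":0,"az":0,"hand":-1},{"x":-0.014,"y":0,"z":0,"ax":0,"ay":0,"az":0,"hand":-1},{"x":-0.018,"y":0,"z":0,"ax":0,"ay":0,"az":0,"hand":-1},{"x":-0.018,"y":0,"z":0,"ax":0,"ay":0,"az":0,"hand":-1},{"x":-0.018,"y":0,"z":0,"ax":0,"ay":0,"az":0,"hand":-1}]'
python3 -c "
from h import *
s=manip.get_state();M=R.from_quat(s['tool_rot']).as_matrix();a=-.2187;C=np.array([[np.cos(a),np.sin(a)],[-np.sin(a),np.cos(a)]]);print(C@(s['eef_pos'][:2]-[526.55,222.94]),s['eef_pos'],M[:,2],C@s['ft_force'][:2],s['ft_force'][2],s['moment'])"
```

```text
time_s: 8.15
eef_pos: [528.9, 223.1, 48.3]
tool_rot: [0.994, -0.111, -0.002, 0.0]
ft_force: [-6.5, 2.3, 1.2]
gripper_width: 52.4
gripper_force: 100.6
[2.24724948 0.66918384] [528.88890737 223.10567912  48.33609067] [-3.24355690e-03 -3.46129358e-05 -9.99994739e-01] [-6.8186203  0.8408388] 1.2084753881784829 [0.17672911 0.8834996  0.28887722]
```

```bash
python3 -m jog '[{"x":-0.004,"y":0,"z":0,"ax":0,"ay":0,"az":0,"hand":-1},{"x":-0.007,"y":0,"z":0,"ax":0,"ay":0,"az":0,"hand":-1},{"x":-0.007,"y":0,"z":0,"ax":0,"ay":0,"az":0,"hand":-1},{"x":-0.007,"y":0,"z":0,"ax":0,"ay":0,"az":0,"hand":-1}]'
python3 -c "
from h import *
s=manip.get_state();M=R.from_quat(s['tool_rot']).as_matrix();a=-.2187;C=np.array([[np.cos(a),np.sin(a)],[-np.sin(a),np.cos(a)]]);print(C@(s['eef_pos'][:2]-[526.55,222.94]),s['eef_pos'],M[:,2],C@s['ft_force'][:2],s['ft_force'][2],s['moment'])"
```

```text
time_s: 8.48
eef_pos: [527.3, 223.5, 48.4]
tool_rot: [0.994, -0.111, 0.001, -0.0]
ft_force: [-1.2, 2.0, -0.8]
gripper_width: 52.4
gripper_force: 100.2
[0.63309804 0.66398186] [527.31207586 223.45080859  48.35820416] [ 1.58036724e-03  7.66479560e-05 -9.99998748e-01] [-1.63609244  1.66719665] -0.7975266194368482 [-0.04009279  0.24747506  0.53450756]
```

The stop now carries the spring load. I open moderately, rise straight up and back off to look at the fit and the keeper.

```bash
python3 -m jog '[{"x":0,"y":0,"z":0,"ax":0,"ay":0,"az":0,"hand":0.5},{"x":0,"y":0,"z":0,"ax":0,"ay":0,"az":0,"hand":0.65},{"x":0,"y":0,"z":0,"ax":0,"ay":0,"az":0,"hand":0.65},{"x":0,"y":0,"z":0,"ax":0,"ay":0,"az":0,"hand":0.65},{"x":0,"y":0,"z":-0.04,"ax":0,"ay":0,"az":0,"hand":0.65},{"x":0,"y":0,"z":-0.1,"ax":0,"ay":0,"az":0,"hand":0.65},{"x":0,"y":0,"z":-0.18,"ax":0,"ay":0,"az":0,"hand":0.65},{"x":0,"y":0,"z":-0.26,"ax":0,"ay":0,"az":0,"hand":0.65},{"x":-0.08,"y":-0.03,"z":-0.3,"ax":0,"ay":0,"az":0,"hand":0.65},{"x":-0.16,"y":-0.06,"z":-0.3,"ax":0,"ay":0,"az":0,"hand":0.65},{"x":-0.16,"y":-0.06,"z":-0.3,"ax":0,"ay":0,"az":0,"hand":0.65},{"x":-0.16,"y":-0.06,"z":-0.3,"ax":0,"ay":0,"az":0,"hand":0.65},{"x":-0.16,"y":-0.06,"z":-0.3,"ax":0,"ay":0,"az":0,"hand":0.65}]' 40
python3 - <<'E'
from h import *
import pickle
c=cam('wrist'); c=cam('wrist'); save(c,'w5.png',s=1.4); pickle.dump(c,open('w5.pkl','wb')); s=c['s']
print(s['eef_pos'],s['tool_rot'],s['joint_velocities'].round(2))
E
```

```text
time_s: 9.57
eef_pos: [455.3, 270.2, 197.3]
tool_rot: [0.994, -0.112, 0.0, 0.0]
ft_force: [0.3, 0.1, 0.5]
gripper_width: 70.2
gripper_force: 0.0
[455.6795644  269.88485762 197.03913236] [ 9.93676133e-01 -1.12283994e-01  1.13042972e-04  1.84247347e-04] [-0.02  0.02 -0.01  0.    0.    0.  ]
```

View pics/w5.png

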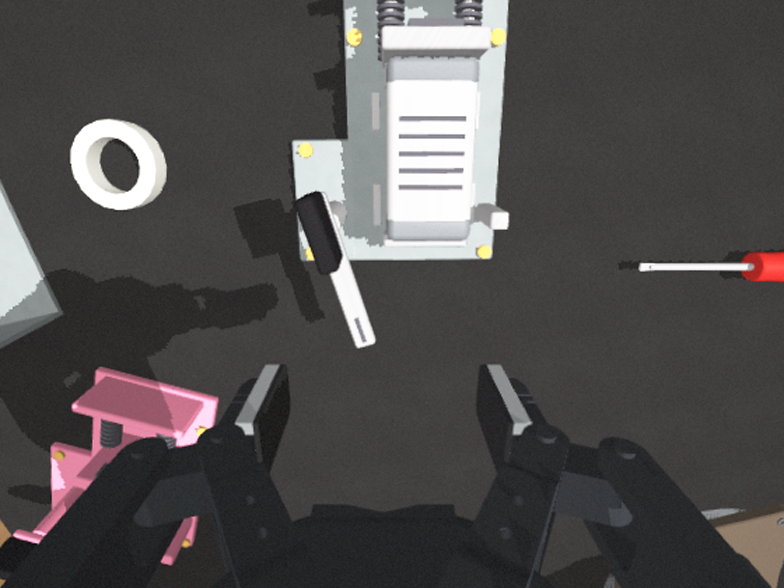

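The pump sits between stop (425,243) and carriage (440,40). The pillar top is at (500,219), the keeper tip at (365,346) and the fin around (319,232).

```bash
python3 - <<'E'
from fit import *
import pickle
c=pickle.load(open('w5.pkl','rb'))
a=-.2187;C=np.array([[np.cos(a),np.sin(a)],[-np.sin(a),np.cos(a)]]);o=np.array([526.55,222.94])
w=lambda u,v,z:at_z(c,u/1.4,v/1.4,z)[:2]; l=lambda *q:(C@(w(*q)-o)).round(1)
print('pillar',l(499.5,219,54)); print('pump corners',l(386,59,58),l(478,59,58),l(469,239,58),l(388,239,58))
t=w(366,346,70);pv=C.T@[-42,66]+o;d=t-pv;print('tip',t,'pivot',pv,np.linalg.norm(d),'arm world ang',np.arctan2(d[1],d[0]))
e=w(366,346,70)-w(344,280,70);print('arm edge ang',np.arctan2(e[1],e[0]))
th=-1.5708+a;x=(th-np.arctan2(d[1],d[0]));print('keeper',(x+np.pi)%(2*np.pi)-np.pi)
for zz,u,v in((102,318,230),): print('fin top centre',w(u,v,zz))
s=c['s'];T=R.from_quat(s['tool_rot']).as_matrix();print('yaw',np.arctan2(T[1,0],T[0,0]),'shift pivot',T.T@(np.r_[pv,92]-s['eef_pos']))
E
```

```text
pillar [-40.7 -45.2]
pump corners [51.8 27.7] [ 51.8 -24.8] [-52.9 -25.3] [-52.6  26.8]
tip [415.8378661  290.44365595] pivot [499.8698374  296.48025377] 84.24851757883026 arm world ang -3.0698789270588773
arm edge ang -3.086872516158943
keeper 1.2803789270588775
fin top centre [503.36297609 294.25988578]
yaw -0.22504252688393625 shift pivot [ 37.11334869 -35.8215424  105.03680831]
```

Pump is home (about −0.5, +1 mm). The keeper is at about 1.27 rad. I align over the fin and descend.

```bash
python3 -m jog '[{"x":0.04,"y":-0.04,"z":0,"ax":0,"ay":0,"az":-0.2,"hand":0.3},{"x":0.075,"y":-0.071,"z":0.04,"ax":0,"ay":0,"az":-0.4,"hand":0.3},{"x":0.075,"y":-0.071,"z":0.1,"ax":0,"ay":0,"az":-0.55,"hand":0.3},{"x":0.075,"y":-0.071,"z":0.12,"ax":0,"ay":0,"az":-0.55,"hand":0.3},{"x":0.075,"y":-0.071,"z":0.12,"ax":0,"ay":0,"az":-0.55,"hand":0.3},{"x":0.075,"y":-0.071,"z":0.12,"ax":0,"ay":0,"az":-0.55,"hand":0.3},{"x":0.075,"y":-0.071,"z":0.12,"ax":0,"ay":0,"az":-0.55,"hand":0.3}]' 40
python3 -c "
from h import *
s=manip.get_state();M=R.from_quat(s['tool_rot']).as_matrix();print(s['eef_pos'],M[:,2],np.arctan2(M[1,0],M[0,0]),M.T@(np.array([500.5,296,92])-s['eef_pos']),s['joint_velocities'].round(2),s['qpos'].round(2))"
```

```text
time_s: 10.25
eef_pos: [500.3, 296.3, 138.4]
tool_rot: [1.0, 0.031, 0.001, -0.0]
ft_force: [0.2, 0.7, 1.1]
gripper_width: 55.5
gripper_force: 0.0
[500.32168464 296.30689702 138.40464629] [ 1.28865392e-03  4.77847314e-04 -9.99999056e-01] 0.06126902993986537 [ 0.09814404  0.33571075 46.4046856 ] [ 0.   -0.02 -0.01  0.   -0.   -0.01] [ 0.36  0.2   1.9  -0.    1.05  1.87]
```

```bash
python3 -m jog '[{"x":0,"y":0,"z":0.06,"ax":0,"ay":0,"az":0,"hand":0.3},{"x":0,"y":0,"z":0.09,"ax":0,"ay":0,"az":0,"hand":0.3},{"x":0,"y":0,"z":0.09,"ax":0,"ay":0,"az":0,"hand":0.3},{"x":0,"y":0,"z":0.09,"ax":0,"ay":0,"az":0,"hand":0.3},{"x":0,"y":0,"z":0.09,"ax":0,"ay":0,"az":0,"hand":-1},{"x":0,"y":0,"z":0.09,"ax":0,"ay":0,"az":0,"hand":-1},{"x":0,"y":0,"z":0.09,"ax":0,"ay":0,"az":0,"hand":-1},{"x":0,"y":0,"z":0.09,"ax":0,"ay":0,"az":0,"hand":-1},{"x":0,"y":0,"z":0.09,"ax":0,"ay":0,"az":0,"hand":-1},{"x":0,"y":0,"z":0.09,"ax":0,"ay":0,"az":0,"hand":-1},{"x":0,"y":0,"z":0.09,"ax":0,"ay":0,"az":0,"hand":-1}]' 40
python3 -c "
from h import *
s=manip.get_state();M=R.from_quat(s['tool_rot']).as_matrix();print(np.arctan2(M[1,0],M[0,0]),s['moment'],s['joint_velocities'].round(2))"
```

```text
time_s: 11.17
eef_pos: [500.5, 296.5, 94.0]
tool_rot: [0.999, 0.032, 0.001, 0.0]
ft_force: [-0.8, -2.2, 4.9]
gripper_width: 11.4
gripper_force: 40.4
0.06352772644123122 [-0.3342937   0.16886096  0.0254089 ] [-0. -0.  0. -0. -0. -0.]
```

Fin gripped (11.4 mm, low force). I turn 73.7° counter-clockwise in three parts.

```bash
python3 -m jog '[{"x":0,"y":0,"z":0,"ax":0,"ay":0,"az":-0.2,"hand":-1},{"x":0,"y":0,"z":0,"ax":0,"ay":0,"az":-0.4,"hand":-1},{"x":0,"y":0,"z":0,"ax":0,"ay":0,"az":-0.6,"hand":-1},{"x":0,"y":0,"z":0,"ax":0,"ay":0,"az":-0.82,"hand":-1},{"x":0,"y":0,"z":0,"ax":0,"ay":0,"az":-0.82,"hand":-1},{"x":0,"y":0,"z":0,"ax":0,"ay":0,"az":-0.82,"hand":-1}]'
```

```text
time_s: 11.67
eef_pos: [500.6, 296.4, 94.0]
tool_rot: [0.97, 0.244, 0.001, 0.0]
ft_force: [-1.3, -3.2, 6.7]
gripper_width: 11.2
gripper_force: 40.5
```

```bash
python3 -m jog '[{"x":0,"y":0,"z":0,"ax":0,"ay":0,"az":-0.2,"hand":-1},{"x":0,"y":0,"z":0,"ax":0,"ay":0,"az":-0.4,"hand":-1},{"x":0,"y":0,"z":0,"ax":0,"ay":0,"az":-0.6,"hand":-1},{"x":0,"y":0,"z":0,"ax":0,"ay":0,"az":-0.82,"hand":-1},{"x":0,"y":0,"z":0,"ax":0,"ay":0,"az":-0.82,"hand":-1},{"x":0,"y":0,"z":0,"ax":0,"ay":0,"az":-0.82,"hand":-1}]'
```

```text
time_s: 12.17
eef_pos: [500.7, 296.2, 94.0]
tool_rot: [0.895, 0.445, 0.001, 0.001]
ft_force: [-0.6, -3.2, 5.9]
gripper_width: 11.4
gripper_force: 40.5
```

```bash
python3 -m jog '[{"x":0,"y":0,"z":0,"ax":0,"ay":0,"az":-0.2,"hand":-1},{"x":0,"y":0,"z":0,"ax":0,"ay":0,"az":-0.4,"hand":-1},{"x":0,"y":0,"z":0,"ax":0,"ay":0,"az":-0.6,"hand":-1},{"x":0,"y":0,"z":0,"ax":0,"ay":0,"az":-0.82,"hand":-1},{"x":0,"y":0,"z":0,"ax":0,"ay":0,"az":-0.82,"hand":-1},{"x":0,"y":0,"z":0,"ax":0,"ay":0,"az":-0.82,"hand":-1},{"x":0,"y":0,"z":0,"ax":0,"ay":0,"az":-0.82,"hand":-1}]'
python3 -c "
from h import *
s=manip.get_state();M=R.from_quat(s['tool_rot']).as_matrix();print(np.arctan2(M[1,0],M[0,0]),s['moment'],s['qpos'].round(2))"
```

```text
time_s: 12.75
eef_pos: [500.8, 296.2, 94.0]
tool_rot: [0.78, 0.626, 0.001, 0.001]
ft_force: [-0.5, -3.6, 5.7]
gripper_width: 11.3
gripper_force: 40.4
1.3516199373562359 [-0.41113909  0.21210806  0.07413694] [ 0.36  0.26  1.92 -0.    0.96  0.58]
```

```bash
python3 -m jog '[{"x":0,"y":0,"z":0,"ax":0,"ay":0,"az":0,"hand":-0.5},{"x":0,"y":0,"z":0,"ax":0,"ay":0,"az":0,"hand":0},{"x":0,"y":0,"z":0,"ax":0,"ay":0,"az":0,"hand":0},{"x":0,"y":0,"z":0,"ax":0,"ay":0,"az":0,"hand":0},{"x":0,"y":0,"z":-0.06,"ax":0,"ay":0,"az":0,"hand":0},{"x":0,"y":0,"z":-0.14,"ax":0,"ay":0,"az":0,"hand":0},{"x":0,"y":0,"z":-0.22,"ax":0,"ay":0,"az":0,"hand":0},{"x":-0.08,"y":0,"z":-0.26,"ax":0,"ay":0,"az":0,"hand":0},{"x":-0.16,"y":0,"z":-0.26,"ax":0,"ay":0,"az":0,"hand":0},{"x":-0.24,"y":0,"z":-0.26,"ax":0,"ay":0,"az":0,"hand":0},{"x":-0.32,"y":0,"z":-0.26,"ax":0,"ay":0,"az":0,"hand":0},{"x":-0.32,"y":0,"z":-0.26,"ax":0,"ay":0,"az":0,"hand":0},{"x":-0.32,"y":0,"z":-0.26,"ax":0,"ay":0,"az":0,"hand":0},{"x":-0.32,"y":0,"z":-0.26,"ax":0,"ay":0,"az":0,"hand":0}]'
python3 - <<'E'
from h import *
import pickle
c=cam('wrist'); c=cam('wrist'); save(c,'w6.png',s=1.4); pickle.dump(c,open('w6.pkl','wb')); s=c['s']
print(s['eef_pos'],s['joint_velocities'].round(2))
E
```

```text
time_s: 13.92
eef_pos: [464.9, 140.6, 222.4]
tool_rot: [0.781, 0.625, 0.0, -0.0]
ft_force: [-0.2, -0.0, -0.3]
gripper_width: 42.1
gripper_force: 0.0
[464.97794858 141.06351809 222.34561792] [ 0.02  0.01 -0.01 -0.    0.01 -0.  ]
```

View pics/w6.png

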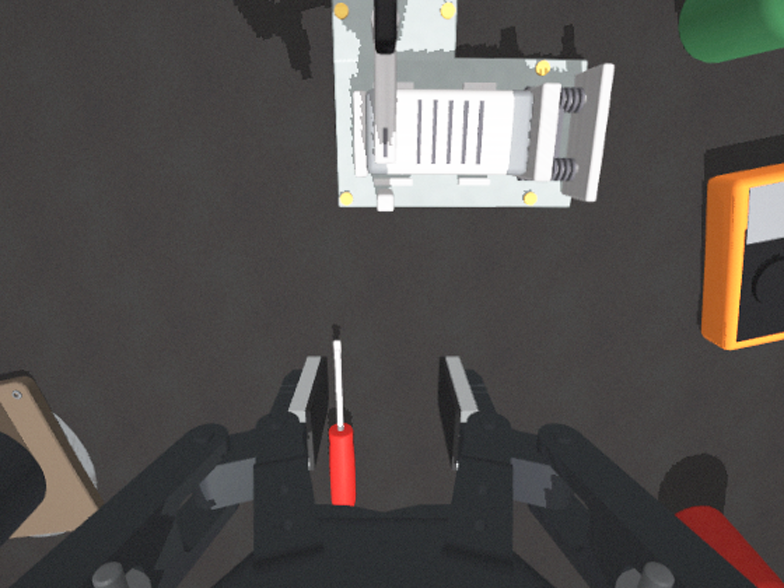

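The pump is clamped flat in the seat. The keeper arm, from the fin (387,25) to its tip (385,160), points straight at the pillar (385,202), and the robot is clear. Handing in.

```bash
python3 -c "
from workcell import manip
print(manip.finish_job())"
```

```text
the job is handed in; nothing more can be done
None
```

The job is handed in: the pump is clamped flat and ribbed side up in the grey cradle, the keeper arm lies straight across it pointing at the index pillar, and the robot never touched the bystanders; no verdict came back.

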